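# Tip the orange lens pen out of its sleeve

### The job

The short orange lens pen sits too deep in its tall clear sleeve to be gripped. Swing that sleeve forward by its steel side handle until the pen slides out into the stand's own felt-lined catch tray, then swing the empty sleeve back upright and let go, leaving the pen lying in the tray. Leave the identical stand with the blue pen alone.

Things in the scene. Friction and masses are not known exactly. Their poses are not given: they have to be found in the camera images.
- stand_a: Fixed stand of the ORANGE pen: two aluminium posts on a black base with a black, felt-floored catch tray. Origin: underside, midway between the posts; x towards its catch tray (the way the sleeve tips), y to the steel handle's side, z up. Tray inside: x 24 to 206, y -56 to 56 mm, floor 9, rim 33 mm up. Level hinge along y, 130 mm above the origin. Sleeve: clear square tube, 34 mm wide, mouth 220 mm up.
- sleeve_a (a joint): Tip angle q of its sleeve, rad: 0 upright (stop, start), grows as the mouth swings over the tray, stop at 2.3. Stiff: 0.07 N m, stays where left. Pen slides at 1.75 to 2, is out within 1 s at 2.2. Handle: round 12 mm bar along y, free from y = 26 to 100 mm (grip near 68), centreline at x = 65 sin q, z = 130 + 65 cos q mm in the stand's frame; it turns in the fingers, the gripper can stay pointing down.
- pen_a: Loose ORANGE lens pen with chrome band, flat-sided, 16 x 16 x 62 mm, about 30 g. Origin at the centre of its thick end, z along its length. It starts standing in the sleeve of stand_a (28 mm wide inside), its top 43 mm below the sleeve's mouth.
- pen_b: The same pen in BLUE, standing in the sleeve of the other, identical stand, which is to be left alone. Origin at the centre of its thick end, 115 mm above that stand's underside, midway between its posts.

How it is judged:
On the way:
1. the orange pen has slid out of the sleeve and lies in its stand's catch tray (x of pen_a in the frame of stand_a between 0.02 and 0.21 m and y of pen_a in the frame of stand_a between -0.06 and 0.06 m and z of pen_a in the frame of stand_a below 0.055 m), for 0.2 s.
At the end, for the whole second after the job is handed in: The orange pen is at rest in the catch tray of its own stand, the empty sleeve is back upright within 0.2 rad (11 degrees), and the blue pen is where it was, within 20 mm, in its sleeve (all of step 1 and value of joint sleeve_a below 0.2 rad and linear speed of pen_a below 0.03 m/s and distance of pen_b from where it was at the start of the episode below 0.02 m); the robot touches nothing.
It fails at once if the blue pen is moved by more than 20 mm (its sleeve tipped or its stand disturbed) (distance of pen_b from where it was at the start of the episode above 0.02 m).
It also fails if it takes over 48 s, if anything falls off the work surface, if the arm or the gripper's body presses on something with over 40 N, if the wrist force passes 120 N, or if a joint passes its speed limit or range.

### The arm

A 6-joint arm with a two-finger parallel gripper is mounted at the origin on the work surface. World frame = base frame: x ahead of the robot, y to its left, z up, the work surface at z = 0. Lengths are in m, angles in rad, forces in N, time in s.
With the tool pointing down it reaches from about 0.3 to 0.825 m from the base axis. Payload 5.4 kg.
Tool frame: the origin (TCP) lies between the finger pads; the fingertips stand 25 mm ahead of it and the grasp point (between the pads) lies 6 mm ahead of it; z points along the fingers, x is the direction in which the jaws open and shut, and the axes are right-handed (so a half turn about z gives the same grasp; the last joint's range is limited). The gripper opens to 92 mm and grips with 3 to 60 N. Pads are 20 mm wide; open, the fingers measure 128 mm over their backs; the gripper's body (75 mm by 189 mm) begins 69 mm behind the grasp point.
Start: joints at [1.024, 0.158, 1.597, -0, 1.386, -0.21], TCP at [0.19, 0.543, 0.215] pointing down, gripper open.
Joint ranges: [-2.91, 2.91], [-0.94, 2.29], [0.18, 2.7], [-1.29, 4.43], [0.17, 2.64], [-3, 3]. Speed limits (rad/s): [2.57, 2.57, 3.14, 3.14, 3.14, 3.14].

### API

Orientations are given as a 3x3 rotation matrix whose columns are the frame's x, y, z axes.
In Python, from bench import state, viewer, hand_in gives the robot as it stands.
- The arm moves only by the tool step_arm, never from a script. Its argument "plan" is a list of rows, each a list of 7 numbers: the shift along the tool's x, y, z as a fraction of full scale, then the turn, a rotation vector about the tool's x, y, z as a fraction of full scale, then the closure, from -1 (fully open) to 1 (shut), so that 0 is half open. In form: [[x, y, z, wx, wy, wz, hand], ...]. A call has 1 to 20 rows; each row shifts and turns the commanded pose from where the row before left it, along the tool's axes as they then stand; what a row does not reach is not made up. Full scale, the value 1, is 0.1 m for a shift and 360 degrees for a turn. A row lasts 1/10 s, in which the tool goes at most 50 mm and 8.59 degrees, less where a joint would pass 70% of its speed; a pose out of reach is approached as far as the arm can. A call with a number of a shift or a turn outside -1 to 1 is refused whole. A call with a gripper value outside its range is refused whole. The fingers move at their own pace and stop on an object; "grip_force" is the grip in N (left out, the last holds). Time passes only in rows, so rows that do not move let the fingers close. It gives the time, the measured TCP pose, the force and the opening at its end, in the units of the state.
- state(): the state, without advancing time (a new reading comes with each control period).
- viewer.capture(name): name is "side" or "top" or "wrist"; returns a dict with "image" (400x640x3 uint8, blue, green, red), "fx", "fy", "cx", "cy" (pixels), "extrinsics" (4x4, takes a point from camera to world coordinates). Camera axes: x right, y up, looking along -z (the intrinsics and any distortion apply to the point x, -y, -z); pixel columns grow to the right and rows downward; lengths in m; the calibration is good to about 2 mm. A picture is of the moment at which its call begins. There is no depth.
- hand_in(): hands the job in, once; it reports no verdict.
The state is a dict: "time_s": time; "q": joint angles; "joint_velocities": joint speeds; "joint_torque": joint torques, N m; "eef_pos": TCP position; "tcp_rot": TCP orientation; "contact_force": force on the tool from outside, world axes, zero at the start; "moment": the same for the moment, N m; "width": finger opening in m.
Only numpy, scipy, OpenCV 4.12 (cv2) and the standard library are available. Lean on these libraries where they do the work, as an engineer would, in place of code of your own. Each camera call takes 0.05 s, during which the arm holds its last target. There are 200 camera calls.

## Working session

There is one attempt and no reset: what is moved stays moved. The work goes in short steps, Python scripts to look and compute and a tool call to move; the robot and the scene stay as the last step left them, time stands still between calls to the robot, and variables do not carry over. Pictures are saved under pics/ and viewed, about 8 in all and at most 12, crops included, and the job is handed in when it is done.

Besides the shell and the picture viewer there is one more tool, called after ">>>" as name(argument=value, ...) on one line, values as JSON. step_arm: Moves the arm, as the interface text tells. Its arguments: {"type":"object","properties":{"plan":{"type":"array"},"grip_force":{"type":"number"}},"required":["plan"]}

```bash
mkdir -p pics; python3 - <<'E'
from bench import state, viewer
import cv2,pickle
s=state();print(s['time_s'],s['eef_pos'],s['tcp_rot'],s['width'])
d={}
for n in("top","side"):
    c=viewer.capture(n);d[n]=c;cv2.imwrite(f'pics/{n}0.png',c['image']);print(n,c['fx'],c['fy'],c['cx'],c['cy'],c['extrinsics'],[k for k in c])
pickle.dump(d,open('d.pkl','wb'))
E
```

```text
0.0 [0.18969208 0.54213007 0.21351268] [[ 3.30452443e-01  9.43822088e-01 -1.02426402e-03]
 [ 9.43820758e-01 -3.30453758e-01 -1.64058931e-03]
 [-1.88689633e-03 -4.24584899e-04 -9.99998130e-01]] 0.09161045094513907
top 478.1232504256166 478.1232504256166 322.15414634115365 198.9501214093527 [[ 0.01785779  0.99636455 -0.08329939  0.43484732]
 [-0.99949556  0.01997791  0.02468815 -0.0052324 ]
 [ 0.02626255  0.08281649  0.9962187   0.98836259]
 [ 0.          0.          0.          1.        ]] ['image', 'fx', 'fy', 'cx', 'cy', 'extrinsics']
side 457.8809395161404 457.8809395161404 327.37941658100135 199.3046571864253 [[-0.97889889  0.10631694 -0.1745098   0.33941598]
 [-0.2038916  -0.56504241  0.79947189  0.735307  ]
 [-0.01360803  0.81818322  0.57479651  0.65084975]
 [ 0.          0.          0.          1.        ]] ['image', 'fx', 'fy', 'cx', 'cy', 'extrinsics']
```

View pics/top0.png

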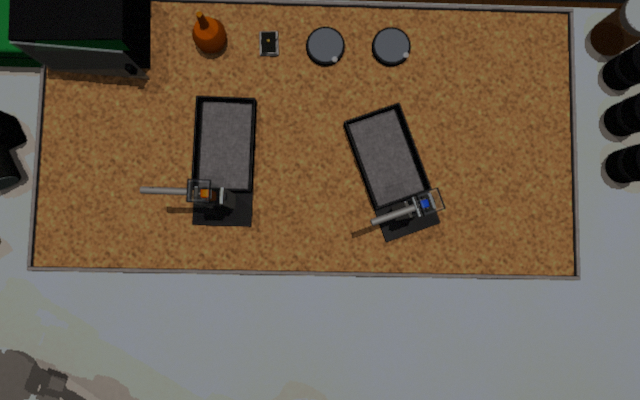

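View pics/side0.png

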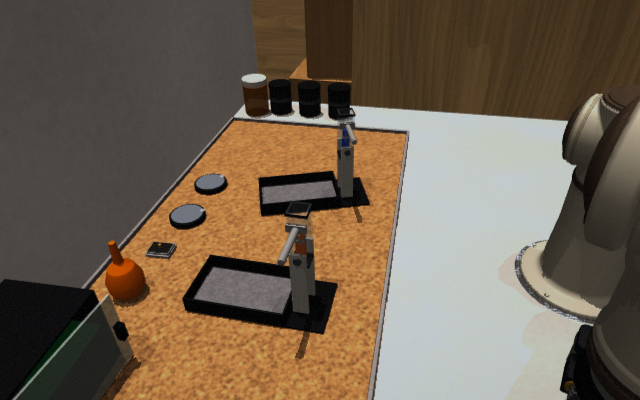

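The top view shows the orange stand, with its tray rim corners near (196,97), (256,98), (252,192) and (193,190). Its handle runs from (141,190) to (187,192), and its tray points along +x. The blue stand is on the right, tilted. The side view shows both sleeves upright.

```bash
cat >h.py <<'E'
import numpy as np
def ray(c,u,v,z):
    E=c['extrinsics'];d=E[:3,:3]@[(u-c['cx'])/c['fx'],-(v-c['cy'])/c['fy'],-1];o=E[:3,3]
    return o+d*(z-o[2])/d[2]
def proj(c,p):
    E=c['extrinsics'];q=E[:3,:3].T@(np.asarray(p)-E[:3,3]);return c['cx']-c['fx']*q[0]/q[2],c['cy']+c['fy']*q[1]/q[2]
E
python3 - <<'E'
import pickle,cv2,numpy as np
from h import *
d=pickle.load(open('d.pkl','rb'));t=d['top'];s=d['side']
print('rim',[ray(t,u,v,.033)[:2].round(4) for u,v in((196,97),(256,98))])
print('base rear',[ray(t,u,v,.004)[:2].round(4) for u,v in((193,225),(252,226))])
print('bar',[ray(t,u,v,.195)[:2].round(4) for u,v in((141,190),(187,192))])
print('sidebar',[ray(s,u,v,.195)[:2].round(4) for u,v in((285,261),(298,232))])
a=cv2.resize(t['image'][80:240,120:270],None,fx=4,fy=3.75,interpolation=cv2.INTER_CUBIC)
cv2.imwrite('pics/c1.png',cv2.convertScaleAbs(a,alpha=1.8))
E
```

```text
rim [array([0.717 , 0.2306]), array([0.718 , 0.1094])]
base rear [array([0.4585, 0.2333]), array([0.4587, 0.1132])]
bar [array([0.51  , 0.2746]), array([0.5082, 0.1991])]
sidebar [array([0.5066, 0.2657]), array([0.505 , 0.1975])]
```

View pics/c1.png

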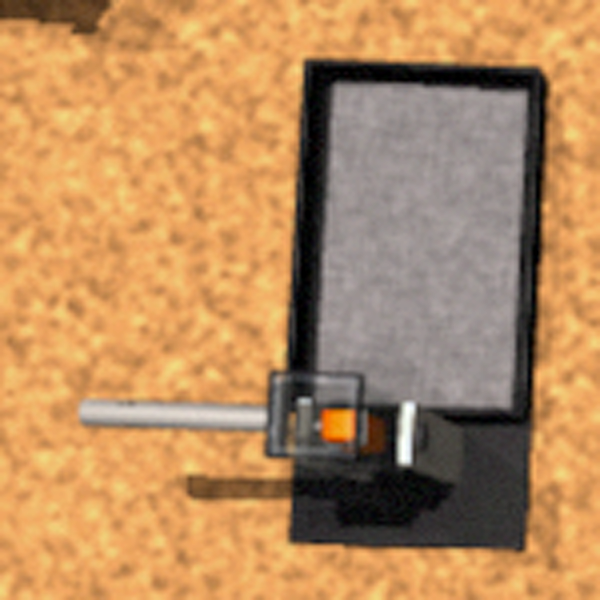

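The crop shows the bar from tip (80,412) to root (268,416) and the sleeve mouth around (315,413). From this I get the stand origin at about (0.508, 0.173) with a yaw of about -0.01 rad, so the grip point is near (0.509, 0.241, 0.195). First I'll rise and turn the jaws onto world x.

>>> step_arm(plan=[[0, 0, -0.1, 0, 0, 0.022, -1], [0, 0, -0.1, 0, 0, 0.022, -1], [0, 0, -0.1, 0, 0, 0.022, -1], [0, 0, -0.1, 0, 0, 0.022, -1], [0, 0, -0.1, 0, 0, 0.022, -1], [0, 0, -0.1, 0, 0, 0.022, -1], [0, 0, -0.1, 0, 0, 0.022, -1], [0, 0, -0.1, 0, 0, 0.022, -1], [0, 0, -0.1, 0, 0, 0.022, -1], [0, 0, 0, 0, 0, 0, -1], [0, 0, 0, 0, 0, 0, -1]], grip_force=20)

```text
time_s: 1.2
eef_pos: [0.1899, 0.5425, 0.304]
tcp_rot: [[1.0, -0.007, -0.0], [-0.007, -1.0, -0.001], [-0.0, 0.001, -1.0]]
contact_force: [-1.2, -0.1, 0.6]
width: 0.0917
```

>>> step_arm(plan=[[0.26, 0.25, 0, 0, 0, 0, -1], [0.26, 0.25, 0, 0, 0, 0, -1], [0.26, 0.25, 0, 0, 0, 0, -1], [0.26, 0.25, 0, 0, 0, 0, -1], [0.26, 0.25, 0, 0, 0, 0, -1], [0.26, 0.25, 0, 0, 0, 0, -1], [0.26, 0.25, 0, 0, 0, 0, -1], [0.26, 0.25, 0, 0, 0, 0, -1], [0.26, 0.25, 0, 0, 0, 0, -1], [0.26, 0.25, 0, 0, 0, 0, -1], [0.26, 0.25, 0, 0, 0, 0, -1], [0.26, 0.25, 0, 0, 0, 0, -1], [0, 0, 0, 0, 0, 0, -1], [0, 0, 0, 0, 0, 0, -1], [0, 0, 0, 0, 0, 0, -1]])

```text
time_s: 2.7
eef_pos: [0.4982, 0.2402, 0.304]
tcp_rot: [[1.0, -0.008, -0.001], [-0.008, -1.0, 0.0], [-0.001, -0.0, -1.0]]
contact_force: [-0.2, 0.5, 0.1]
width: 0.0918
```

```bash
python3 - <<'E'
from bench import state, viewer
import cv2,pickle
from h import *
s=state();print(s['time_s'],s['eef_pos'])
c=viewer.capture('wrist');pickle.dump(c,open('w.pkl','wb'));cv2.imwrite('pics/w1.png',c['image'])
print([np.round(proj(c,p)) for p in((.508,.199,.195),(.510,.273,.195),(.509,.241,.195))])
print(c['extrinsics'])
E
```

```text
2.7 [0.49820208 0.24017893 0.30400163]
[array([326., 235.]), array([329., 165.]), array([327., 196.])]
[[ 0.99997505  0.00618196  0.00341848  0.49988022]
 [-0.00690683  0.95716707  0.2894538   0.32245976]
 [-0.00148266 -0.28947018  0.95718588  0.47477996]
 [ 0.          0.          0.          1.        ]]
```

View pics/w1.png

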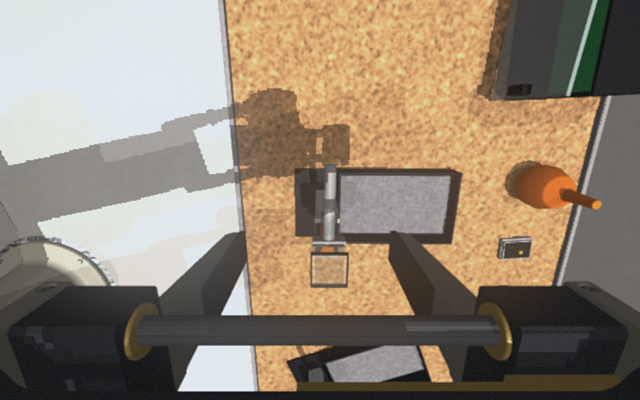

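The bar runs from (330,165) to (329,240), within about 2 mm of the prediction at x ≈ 0.511. I'll shift 12 mm in x, lower 103 mm and close.

>>> step_arm(plan=[[0.12, 0, 0, 0, 0, 0, -1], [0, 0, 0.2, 0, 0, 0, -1], [0, 0, 0.2, 0, 0, 0, -1], [0, 0, 0.2, 0, 0, 0, -1], [0, 0, 0.2, 0, 0, 0, -1], [0, 0, 0.13, 0, 0, 0, -1], [0, 0, 0.1, 0, 0, 0, -1], [0, 0, 0, 0, 0, 0, -1], [0, 0, 0, 0, 0, 0, -1], [0, 0, 0, 0, 0, 0, 1], [0, 0, 0, 0, 0, 0, 1], [0, 0, 0, 0, 0, 0, 1], [0, 0, 0, 0, 0, 0, 1], [0, 0, 0, 0, 0, 0, 1], [0, 0, 0, 0, 0, 0, 1], [0, 0, 0, 0, 0, 0, 1], [0, 0, 0, 0, 0, 0, 1], [0, 0, 0, 0, 0, 0, 1]])

```text
time_s: 4.55
eef_pos: [0.511, 0.2394, 0.2015]
tcp_rot: [[1.0, -0.01, -0.0], [-0.01, -1.0, -0.0], [-0.0, 0.0, -1.0]]
contact_force: [-0.1, -1.0, 0.1]
width: 0.0222
```

>>> step_arm(plan=[[0, 0, 0, 0, 0, 0, 1], [0, 0, 0, 0, 0, 0, 1], [0, 0, 0, 0, 0, 0, 1]])

```text
time_s: 4.85
eef_pos: [0.5109, 0.2394, 0.2016]
tcp_rot: [[1.0, -0.01, -0.0], [-0.01, -1.0, -0.0], [-0.0, 0.0, -1.0]]
contact_force: [-0.6, -0.1, 0.3]
width: 0.0104
```

```bash
python3 -c "
import numpy as np
q=np.linspace(0,2.2,21)
print(np.diff(np.round(.65*np.sin(q),3)).round(3).tolist(),np.diff(np.round(.65*(1-np.cos(q)),3)).round(3).tolist())"
```

```text
[0.071, 0.071, 0.069, 0.066, 0.063, 0.059, 0.053, 0.049, 0.042, 0.036, 0.029, 0.022, 0.014, 0.006, -0.002, -0.01, -0.017, -0.025, -0.032, -0.038] [0.004, 0.012, 0.019, 0.027, 0.034, 0.041, 0.046, 0.053, 0.057, 0.062, 0.066, 0.068, 0.07, 0.071, 0.071, 0.071, 0.07, 0.067, 0.064, 0.06]
```

>>> step_arm(plan=[[0.071, 0, 0.004, 0, 0, 0, 1], [0.071, 0, 0.012, 0, 0, 0, 1], [0.069, 0, 0.019, 0, 0, 0, 1], [0.066, 0, 0.027, 0, 0, 0, 1], [0.063, 0, 0.034, 0, 0, 0, 1], [0.059, 0, 0.041, 0, 0, 0, 1]])

```text
time_s: 5.45
eef_pos: [0.5539, 0.2391, 0.1892]
tcp_rot: [[1.0, -0.01, 0.006], [-0.01, -1.0, 0.001], [0.006, -0.001, -1.0]]
contact_force: [2.6, -0.8, 5.5]
width: 0.0004
```

```bash
python3 - <<'E'
from bench import state, viewer
import cv2
s=state();print(s['time_s'],s['eef_pos'],s['contact_force'],s['width'])
cv2.imwrite('pics/s2.png',viewer.capture('side')['image'])
E
```

```text
5.45 [0.55389151 0.23912314 0.18922393] [ 2.58415626 -0.75932784  5.48171541] 0.00038809092191112085
```

View pics/s2.png

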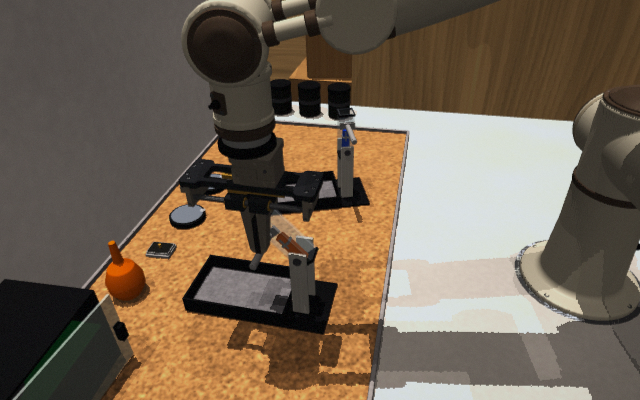

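The bar has slipped out of the jaws: the width reads 0 and the bar end shows at about (257,268), below the fingertips. The sleeve is tipped about 1 rad and the pen is still inside, near (288,242). I'll lift, open and measure again.

>>> step_arm(plan=[[0, 0, -0.3, 0, 0, 0, 1], [0, 0, -0.3, 0, 0, 0, -1], [0, 0, -0.3, 0, 0, 0, -1], [0, 0, 0, 0, 0, 0, -1], [0, 0, 0, 0, 0, 0, -1], [0, 0, 0, 0, 0, 0, -1], [0, 0, 0, 0, 0, 0, -1], [0, 0, 0, 0, 0, 0, -1], [0, 0, 0, 0, 0, 0, -1], [0, 0, 0, 0, 0, 0, -1], [0, 0, 0, 0, 0, 0, -1], [0, 0, 0, 0, 0, 0, -1], [0, 0, 0, 0, 0, 0, -1], [0, 0, 0, 0, 0, 0, -1]])

```text
time_s: 6.9
eef_pos: [0.5509, 0.239, 0.2778]
tcp_rot: [[1.0, -0.01, 0.0], [-0.01, -1.0, 0.0], [0.0, -0.0, -1.0]]
contact_force: [-0.3, -1.5, 0.1]
width: 0.0919
```

```bash
python3 - <<'E'
from bench import state, viewer
import cv2,pickle
import numpy as np
s=state();print(s['time_s'],s['eef_pos'],s['contact_force'],s['width'])
a=viewer.capture('side');b=viewer.capture('wrist');pickle.dump((a,b),open('e.pkl','wb'))
A=cv2.resize(a['image'][180:340,170:350],None,fx=2.2,fy=2.2,interpolation=cv2.INTER_CUBIC)
B=b['image'][100:340,160:560]
B=cv2.copyMakeBorder(B,0,A.shape[0]-240,0,0,0)
cv2.imwrite('pics/e.png',np.hstack([A,B]));print(A.shape)
E
```

```text
6.9 [0.55090283 0.23904893 0.27784043] [-0.32855429 -1.49681227  0.06073094] 0.09190261063960986
(352, 396, 3)
```

View pics/e.png

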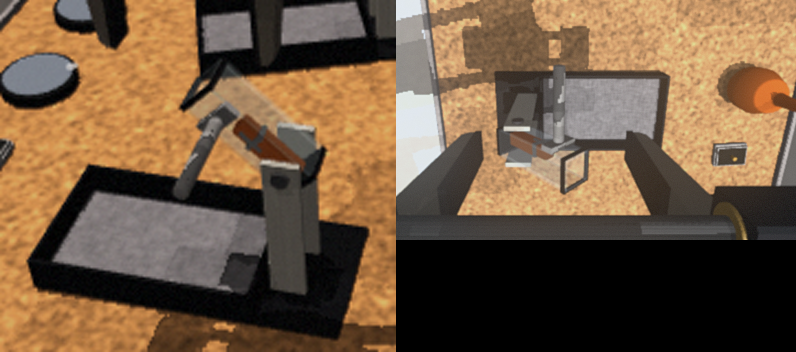

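In the side crop the bar runs from (180,193) to (230,112). In the wrist crop it runs from (559,68) to (560,138). I'll triangulate from these.

```bash
python3 - <<'E'
import pickle
from h import *
import cv2
a,b=pickle.load(open('e.pkl','rb'));d=pickle.load(open('d.pkl','rb'));w=pickle.load(open('w.pkl','rb'))
def P(c):
    E=np.linalg.inv(c['extrinsics']);K=np.array([[c['fx'],0,c['cx']],[0,c['fy'],c['cy']],[0,0,1]])
    return K@np.diag([1,-1,-1])@E[:3]
def tri(c1,p1,c2,p2):
    X=cv2.triangulatePoints(P(c1),P(c2),np.array(p1,float),np.array(p2,float));X=X[:3]/X[3]
    return X.ravel().round(4), np.round(proj(c1,X.ravel())-np.array(p1),1)
print('tip',tri(a,(251.8,267.7),b,(323,168)))
print('root',tri(a,(274.5,230.9),b,(324,238)))
print('start tip',tri(d['side'],(283,263),d['top'],(141,190)),tri(d['top'],(141,190),w,(330,165)),tri(d['side'],(283,263),w,(330,165)))
for q in(.8,.9,1.,1.1,1.2,1.3):
    f=lambda y:(.511+.065*np.sin(q),.173+y,.13+.065*np.cos(q))
    print(q,[np.round(proj(c,f(y))) for c in(a,b) for y in(.1,.026)])
E
```

```text
tip (array([0.5577, 0.2705, 0.177 ]), array([ 0.1, -0. ]))
root (array([0.5488, 0.1964, 0.1877]), array([-2.5,  1. ]))
start tip (array([0.5085, 0.2733, 0.1979]), array([-0.9, -0.1])) (array([0.5101, 0.2735, 0.198 ]), array([ 0. , -0.2])) (array([0.5088, 0.2721, 0.1964]), array([-0.7,  0.1]))
0.8 [array([251., 270.]), array([267., 238.]), array([323., 165.]), array([324., 236.])]
0.9 [array([249., 272.]), array([265., 240.]), array([328., 164.]), array([328., 234.])]
1.0 [array([247., 274.]), array([263., 242.]), array([331., 163.]), array([331., 232.])]
1.1 [array([246., 276.]), array([261., 245.]), array([334., 162.]), array([334., 230.])]
1.2 [array([244., 279.]), array([260., 247.]), array([337., 161.]), array([336., 228.])]
1.3 [array([244., 282.]), array([259., 250.]), array([338., 160.]), array([337., 226.])]
```

```bash
python3 - <<'E'
import pickle
from h import *
a,b=pickle.load(open('e.pkl','rb'))
p=np.array([.5509,.239,.2778])
for dz in (-.025,0,.02): print(dz,[np.round(proj(b,p+[x,y,dz])) for x in(-.046,.046,.064) for y in(-.01,.01)])
E
```

```text
-0.025 [array([254., 243.]), array([252., 217.]), array([379., 242.]), array([380., 216.]), array([403., 242.]), array([405., 216.])]
0 [array([246., 259.]), array([244., 231.]), array([386., 258.]), array([388., 230.]), array([414., 258.]), array([416., 230.])]
0.02 [array([238., 276.]), array([235., 245.]), array([394., 274.]), array([396., 244.]), array([424., 274.]), array([428., 243.])]
```

Both the wrist view (fingertips seen at (246,233) and (391,233)) and the contact height put the real fingertips about 20 mm higher relative to the TCP reading than stated. So I only nipped the top of the bar. The sleeve is at q ≈ 0.78, with the bar at about x 0.5565, z 0.176. I'll regrip about 20 mm deeper.

>>> step_arm(plan=[[0.05, 0, 0.1, 0, 0, 0, -1], [0, 0, 0.2, 0, 0, 0, -1], [0, 0, 0.2, 0, 0, 0, -1], [0, 0, 0.2, 0, 0, 0, -1], [0, 0, 0.2, 0, 0, 0, -1], [0, 0, 0.16, 0, 0, 0, -1], [0, 0, 0.1, 0, 0, 0, -1], [0, 0, 0, 0, 0, 0, -1], [0, 0, 0, 0, 0, 0, 1], [0, 0, 0, 0, 0, 0, 1], [0, 0, 0, 0, 0, 0, 1], [0, 0, 0, 0, 0, 0, 1], [0, 0, 0, 0, 0, 0, 1], [0, 0, 0, 0, 0, 0, 1], [0, 0, 0, 0, 0, 0, 1], [0, 0, 0, 0, 0, 0, 1], [0, 0, 0, 0, 0, 0, 1], [0, 0, 0, 0, 0, 0, 1], [0, 0, 0, 0, 0, 0, 1], [0, 0, 0, 0, 0, 0, 1]], grip_force=25)

```text
time_s: 9.0
eef_pos: [0.5558, 0.239, 0.1618]
tcp_rot: [[1.0, -0.01, -0.0], [-0.01, -1.0, -0.0], [-0.0, 0.0, -1.0]]
contact_force: [-0.6, 0.4, 0.4]
width: 0.011
```

>>> step_arm(plan=[[0, 0, 0, 0, 0, 0, 1], [0, 0, 0, 0, 0, 0, 1]])

```text
time_s: 9.2
eef_pos: [0.5558, 0.239, 0.1617]
tcp_rot: [[1.0, -0.01, -0.0], [-0.01, -1.0, 0.0], [-0.0, -0.0, -1.0]]
contact_force: [0.0, -0.1, -0.6]
width: 0.0111
```

>>> step_arm(plan=[[0.049, 0, 0.053, 0, 0, 0, 1], [0.042, 0, 0.057, 0, 0, 0, 1], [0.036, 0, 0.062, 0, 0, 0, 1], [0.029, 0, 0.066, 0, 0, 0, 1], [0.022, 0, 0.068, 0, 0, 0, 1], [0, 0, 0, 0, 0, 0, 1]])

```text
time_s: 9.8
eef_pos: [0.5735, 0.2387, 0.1296]
tcp_rot: [[1.0, -0.01, -0.001], [-0.01, -1.0, -0.0], [-0.001, 0.0, -1.0]]
contact_force: [-2.2, 0.2, -0.5]
width: 0.0112
```

>>> step_arm(plan=[[0.014, 0, 0.07, 0, 0, 0, 1], [0.006, 0, 0.071, 0, 0, 0, 1], [-0.002, 0, 0.071, 0, 0, 0, 1], [-0.01, 0, 0.071, 0, 0, 0, 1], [-0.017, 0, 0.07, 0, 0, 0, 1], [-0.025, 0, 0.067, 0, 0, 0, 1], [-0.032, 0, 0.064, 0, 0, 0, 1], [-0.038, 0, 0.06, 0, 0, 0, 1], [0, 0, 0, 0, 0, 0, 1], [0, 0, 0, 0, 0, 0, 1], [0, 0, 0, 0, 0, 0, 1], [0, 0, 0, 0, 0, 0, 1], [0, 0, 0, 0, 0, 0, 1], [0, 0, 0, 0, 0, 0, 1], [0, 0, 0, 0, 0, 0, 1], [0, 0, 0, 0, 0, 0, 1], [0, 0, 0, 0, 0, 0, 1], [0, 0, 0, 0, 0, 0, 1]])

```text
time_s: 11.6
eef_pos: [0.5594, 0.2388, 0.077]
tcp_rot: [[1.0, -0.009, -0.009], [-0.009, -1.0, -0.002], [-0.009, 0.002, -1.0]]
contact_force: [-17.5, -2.6, 13.9]
width: 0.0112
```

```bash
python3 - <<'E'
from bench import state, viewer
import cv2,numpy as np
s=state();print(s['time_s'],s['eef_pos'],s['contact_force'],s['width'])
a=viewer.capture('side');b=viewer.capture('top')
f=lambda i:cv2.resize(i,None,fx=2.2,fy=2.2,interpolation=cv2.INTER_CUBIC)
cv2.imwrite('pics/o.png',cv2.convertScaleAbs(np.hstack([f(a['image'][180:340,170:350]),f(b['image'][80:240,120:300])]),alpha=1.3))
E
```

```text
11.6 [0.55944602 0.23882475 0.07699408] [-17.48650864  -2.59015974  13.92139426] 0.01122540469139583
```

View pics/o.png

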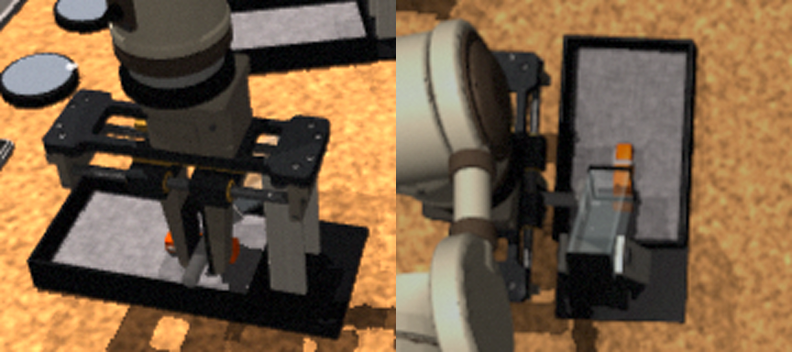

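The pen lies flat in the tray, spanning (625,145) to (625,210) in the top crop, clear below the sleeve mouth. The grip is holding at 11 mm. I'll swing back along the same arc.

>>> step_arm(plan=[[0.038, 0, -0.06, 0, 0, 0, 1], [0.032, 0, -0.064, 0, 0, 0, 1], [0.025, 0, -0.067, 0, 0, 0, 1], [0.017, 0, -0.07, 0, 0, 0, 1], [0.01, 0, -0.071, 0, 0, 0, 1], [0.002, 0, -0.071, 0, 0, 0, 1], [-0.006, 0, -0.071, 0, 0, 0, 1], [-0.014, 0, -0.07, 0, 0, 0, 1], [-0.022, 0, -0.068, 0, 0, 0, 1], [-0.029, 0, -0.066, 0, 0, 0, 1], [-0.036, 0, -0.062, 0, 0, 0, 1], [-0.042, 0, -0.057, 0, 0, 0, 1], [-0.049, 0, -0.053, 0, 0, 0, 1], [-0.053, 0, -0.046, 0, 0, 0, 1]])

```text
time_s: 13.1
eef_pos: [0.5542, 0.2392, 0.1701]
tcp_rot: [[1.0, -0.01, 0.011], [-0.01, -1.0, 0.001], [0.011, -0.001, -1.0]]
contact_force: [8.0, 0.3, 2.0]
width: 0.0114
```

>>> step_arm(plan=[[-0.059, 0, -0.041, 0, 0, 0, 1], [-0.063, 0, -0.034, 0, 0, 0, 1], [-0.066, 0, -0.027, 0, 0, 0, 1], [-0.069, 0, -0.019, 0, 0, 0, 1], [-0.071, 0, -0.012, 0, 0, 0, 1], [-0.071, 0, -0.004, 0, 0, 0, 1], [0, 0, 0, 0, 0, 0, 1], [0, 0, 0, 0, 0, 0, 1]])

```text
time_s: 13.9
eef_pos: [0.5141, 0.2399, 0.1858]
tcp_rot: [[1.0, -0.01, 0.011], [-0.01, -1.0, 0.002], [0.011, -0.002, -1.0]]
contact_force: [1.2, -0.5, 12.4]
width: 0.011
```

>>> step_arm(plan=[[-0.03, 0, 0.02, 0, 0, 0, 1], [-0.02, 0, 0.01, 0, 0, 0, 1], [0, 0, 0, 0, 0, 0, 1], [0, 0, 0, 0, 0, 0, 1]])

```text
time_s: 14.3
eef_pos: [0.5113, 0.2401, 0.1854]
tcp_rot: [[1.0, -0.01, 0.016], [-0.01, -1.0, 0.002], [0.016, -0.002, -1.0]]
contact_force: [2.1, -1.8, 21.1]
width: 0.0112
```

```bash
python3 - <<'E'
from bench import state, viewer
import cv2,numpy as np
s=state();print(s['time_s'],s['eef_pos'],s['contact_force'],s['width'])
a=viewer.capture('side');b=viewer.capture('top')
f=lambda i:cv2.resize(i,None,fx=2.2,fy=2.2,interpolation=cv2.INTER_CUBIC)
cv2.imwrite('pics/u.png',cv2.convertScaleAbs(np.hstack([f(a['image'][180:340,170:350]),f(b['image'][80:240,120:300])]),alpha=1.3))
E
```

```text
14.3 [0.51134602 0.2400533  0.18540266] [ 2.05486462 -1.78060437 21.08520149] 0.011182814517257566
```

View pics/u.png

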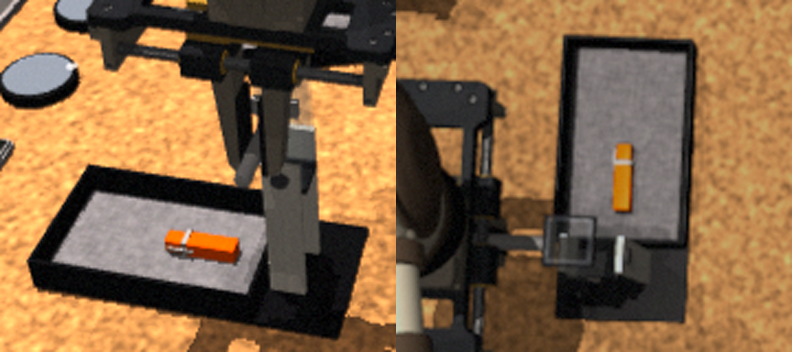

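The sleeve is upright, with its mouth at (570,240), the same place as at the start. The pen is lying in the tray. I'll release and lift away.

>>> step_arm(plan=[[0, 0, -0.02, 0, 0, 0, 1], [0, 0, 0, 0, 0, 0, -1], [0, 0, 0, 0, 0, 0, -1], [0, 0, 0, 0, 0, 0, -1], [0, 0, 0, 0, 0, 0, -1], [0, 0, 0, 0, 0, 0, -1], [0, 0, 0, 0, 0, 0, -1], [0, 0, 0, 0, 0, 0, -1], [0, 0, 0, 0, 0, 0, -1], [0, 0, 0, 0, 0, 0, -1], [0, 0, -0.2, 0, 0, 0, -1], [0, 0, -0.2, 0, 0, 0, -1], [0, 0, -0.2, 0, 0, 0, -1], [0, 0, -0.2, 0, 0, 0, -1], [0, 0, -0.2, 0, 0, 0, -1], [0, -0.3, 0, 0, 0, 0, -1], [0, -0.3, 0, 0, 0, 0, -1], [0, -0.3, 0, 0, 0, 0, -1], [0, 0, 0, 0, 0, 0, -1], [0, 0, 0, 0, 0, 0, -1]])

```text
time_s: 16.4
eef_pos: [0.5064, 0.3295, 0.2788]
tcp_rot: [[1.0, -0.009, -0.0], [-0.009, -1.0, -0.001], [-0.0, 0.001, -1.0]]
contact_force: [-1.1, 0.2, -0.4]
width: 0.0918
```

```bash
python3 - <<'E'
from bench import state, viewer
import cv2,numpy as np
s=state();print(s['time_s'],s['eef_pos'],s['contact_force'],s['width'])
b=viewer.capture('top');a=viewer.capture('side')
cv2.imwrite('pics/f.png',np.vstack([b['image'][60:260,100:470],a['image'][90:340,100:470]]))
E
```

```text
16.4 [0.50642597 0.32949906 0.27883076] [-1.10969366  0.17534219 -0.43594123] 0.09180696575839666
```

View pics/f.png

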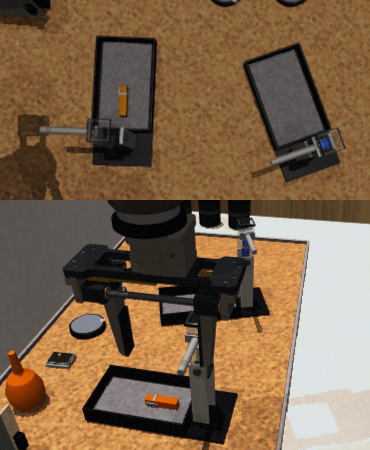

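The final view shows the sleeve upright with its bar at (40,129) to (88,131). The orange pen is in the tray at (123,101), the blue pen is unmoved at (325,143), and the gripper is clear. I'm handing in.

```bash
python3 -c "
from bench import hand_in
print(hand_in())"
```

```text
the job is handed in; nothing more can be done
None
```

The job is handed in: the orange pen lies flat in its own catch tray and the empty sleeve is back upright and released. The robot clock read about 16.5 s of the 48 s allowed; `hand_in` reported no verdict.

- **First grip failed:** the bar slipped out when the sleeve had tipped to about 0.78 rad. The images and the contact height both put the real fingertips about 20 mm higher than the stated tool frame. I gripped again about 20 mm deeper and that hold stayed steady at 11 mm to the end.
- **Swing:** I tipped the sleeve to about 2.2 rad, waited about 1 s, and the pen slid out. I then brought the sleeve back along the same arc. My readings between moves showed contact forces of up to about 22 N, and I did not log the peaks during the moves.
- **Last checks:** in the last pictures the sleeve mouth is where it started and the blue pen looks unmoved. I judged both by eye and did not measure the sleeve angle or the blue pen's position. The gripper is open and clear, with about 1 N on the tool, the same as when free.

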